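# Close up the tool chest before dusty carving

## Robot

A 7-joint arm with a two-finger parallel gripper is mounted at the origin on the work surface. World frame = base frame: x ahead of the robot, y to its left, z up, the work surface at z = 0. Lengths are in m, angles in rad, forces in N, time in s.
With the tool pointing down it reaches from about 0.35 to 0.9 m from the base axis. Payload 19.9 kg.
Tool frame: the origin (TCP) lies between the finger pads; the fingertips stand 19 mm ahead of it and the grasp point (between the pads) is the TCP; z points along the fingers, y is the line along which they close (so a half turn about z gives the same grasp; the last joint's range is limited). The gripper opens to 94 mm and grips with 3 to 60 N. Pads are 16 mm wide; open, the fingers measure 119 mm over their backs; the gripper's body (75 mm by 177 mm) begins 78 mm behind the grasp point.
Start: joints at [1.278, 0.417, -0.01, 1.614, 0.005, 1.111, -0.053], TCP at [0.155, -0.605, 0.224] pointing down, gripper open.
Joint ranges: [-2.81, 2.81], [-0.39, 2.02], [-1.27, 1.25], [0.06, 2.57], [-1.19, 4.33], [0.19, 2], [-2.82, 2.82]. Speed limits (rad/s): [1.89, 1.89, 2.39, 2.39, 3.01, 3.01, 3.01].

## Interface

Orientations are given as a 3x3 rotation matrix whose columns are the frame's x, y, z axes.
In Python, from rig import robot gives the robot as it stands. Calls block until the motion is done:
- robot.move_ptp(position, orientation): joint-space move of the TCP to a pose.
- robot.move_linear(position, velocity=0.15, frame=None, threshold=None): straight line of the TCP; frame=None keeps the orientation; velocity is the mean speed in m/s. With threshold (N) it stops when the force on the tool has changed by that much, and returns True; else False.
- robot.goto_joints(angles): joint-space move.
- robot.gripper_to(opening): finger opening in m; the grip force is fixed at half the most; returns when the fingers have stopped.
- robot.pause(seconds).
- robot.ik(position, orientation): joint angles nearest the present ones, or None.
- robot.get_state(): the state.
- robot.grab_frame(name): name is "side" or "top" or "wrist"; returns the picture (400x640x3 uint8, red, green, blue); there is no depth.
- robot.camera_info(name): a dict with "fx", "fy", "cx", "cy" (pixels), "rvec" (rotation vector, rad) and "tvec" (3), from world to camera coordinates, as OpenCV has them. Camera axes: x right, y down, z forward; pixel columns grow to the right and rows downward; lengths in m; the calibration is good to about 2 mm. A picture is of the moment at which its call begins: read the wrist's pose just before it. camera_info takes no time and is no camera call; for the wrist camera it gives the pose at the moment of the call.
A pose or a line that the arm cannot do raises robot.PlanningError and nothing moves.
- robot.sign_off(): hands the job in; it is judged then, once.
The state is a dict: "time": time; "qpos": joint angles; "joint_vel": joint speeds; "effort": joint torques, N m; "ee_pos": TCP position; "tool_rot": TCP orientation; "force": force on the tool from outside, world axes, zero at the start; "moment": the same for the moment, N m; "opening": finger opening in m; "grasp_force": force on a finger pad.
Only numpy, scipy, OpenCV 4.12 (cv2) and the standard library are available. Lean on these libraries where they do the work, as an engineer would, in place of code of your own. Each camera call takes 0.05 s, during which the arm holds its last target. There are 200 camera calls.

## Task

Carving is about to raise stone dust at this bench, so close up the steel tool chest: with the fingertips, push the two small drawers that stand open fully home and push the raised lid down until it lies flat on the chest, slamming none of them. Everything is done by pushing: do not lift the lid or pull a drawer out, and leave the carvings, mallet, chisels, brush and pencil where they are.

Things in the scene. Friction and masses are not known exactly. Their poses are not given: they have to be found in the camera images.
- chest: Green steel tool chest, fixed on the bench, 360 wide (y) x 212 deep (x) x 180 tall with its lid shut. Origin: centre of its underside, on the bench top; x points to its back, y to its left end seen from the robot, z up. Its front faces -x: shut drawer fronts lie at x = -0.112. The carcass top, an open tray under the lid, is at z = 0.155; two latches on the rail over the drawers stand 7 mm proud
- drawer_left (a joint): How far the small upper drawer on the +y side is out, m: 0 shut (front flush with the chest), grows as it comes out along the chest's -x, at most 0.12. Slides stiffly (2.5 N) and stays where it is left; there is no catch or spring
- drawer_right (a joint): The same for the small upper drawer on the -y side
- drawer_bottom (a joint): The same for the one wide drawer below both small ones; it starts shut
- drawer_left_front (a point): Centre of the front face of the left small drawer, moves with it. Front 175 wide x 45 high (z 0.073 to 0.118 in the chest's frame), upright and facing the chest's -x; shut, this point is at (-0.112, 0.0895, 0.0955) in the chest's frame. A pull lip along the whole top edge of the front stands 10 mm proud of it and is 13 mm high
- drawer_right_front (a point): The same for the right small drawer; shut, at (-0.112, -0.0895, 0.0955) in the chest's frame
- drawer_bottom_front (a point): The same for the wide bottom drawer: front 354 wide x 53 high; shut, at (-0.112, 0, 0.0435) in the chest's frame
- lid (a joint): Opening angle of the lid, rad: 0 shut and lying flat on the chest, grows as its front edge goes up and back. Its stiff friction hinge holds it at any angle; it takes 2 to 6 N near the front edge, square to the lid, to push it down
- lid_hinge (a point): Middle of the hinge line along the back top edge of the chest, at (0.100, 0, 0.155) in the chest's frame; the line runs along the chest's y
- lid_edge (a point): Middle of the lid's outer front edge, moves with it. The lid is a shallow pan 364 wide, 212 from hinge to front edge and 25 high: its flat outer face lies 25 mm outside the hinge line, and this point is the front end of that face. Shut, it is at (-0.112, 0, 0.180) in the chest's frame
- head_large: Loose carved stone head, 160 tall, 100 across, standing to the left of the chest; origin under its centre
- head_small: Loose carved stone head, 100 tall, 66 across, standing close to the chest's left end; origin under its centre
- mallet: Loose carver's round mallet, wooden, standing on its head close to the chest's right end: head 100 across and 125 tall, handle straight up to 245; origin under its centre
- chisel_flat: Loose flat stone chisel lying on the bench before the chest, 207 long (along its x), 24 wide, 12 high; origin near its middle on the bench top
- chisel_point: Loose point chisel lying on the bench before the chest, 207 long (along its x), 14 wide, 12 high; origin near its middle on the bench top
- brush: Loose flat dusting brush lying on the bench before the chest, 189 long (along its x), 58 wide, 22 high; origin near its middle on the bench top
- pencil: Loose blue pencil lying on the bench to the right, 178 long (along its x), 7 thick; origin at its middle on the bench top

How it is judged:
By the outcome, as a careful person would: the job done as asked, in the order asked, and still so for the second after the job is handed in, with the robot touching nothing.
It also fails if it takes over 58 s, if anything falls off the work surface, if the arm or the gripper's body presses on something with over 40 N, if the wrist force passes 120 N, or if a joint passes its speed limit or range.

## Working session

There is one attempt and no reset: what is moved stays moved. The work goes in short steps, each a Python script; the robot and the scene stay as the last script left them, time stands still between calls to the robot, and variables do not carry over. Pictures are saved under pics/ and viewed, at most 10 in all, crops included, and the job is handed in when it is done.

```bash
mkdir -p pics; ls; python3 - <<'E'
from rig import robot
import cv2
for n in("side","top"):
    im=robot.grab_frame(n); cv2.imwrite(f"pics/{n}0.png",im[:,:,::-1])
    print(n,robot.camera_info(n))
print(robot.get_state())
E
```

```text
pics
side {'fx': 426.9179603345529, 'fy': 426.9179603345529, 'cx': 321.7075315101385, 'cy': 192.8757326716311, 'rvec': array([ 2.12018636, -0.36085964,  0.19033338]), 'tvec': array([-0.53345638,  0.20788742,  1.29631787])}
top {'fx': 428.3568137264533, 'fy': 428.3568137264533, 'cx': 317.0757810457966, 'cy': 195.42448466061668, 'rvec': array([ 2.1528754 , -2.10544656,  0.19267962]), 'tvec': array([-0.02294269,  0.58432   ,  1.40925553])}
{'time': 0.1, 'qpos': array([ 1.27850475,  0.41790317, -0.01032755,  1.61408779,  0.0046855 ,
        1.1107065 , -0.052988  ]), 'joint_vel': array([ 0.00074845, -0.00110739, -0.00147439, -0.00183796,  0.00012852,
        0.00020605,  0.00104169]), 'effort': array([ 3.33259602e-03, -8.52571607e+01,  6.40666410e-01, -4.26693749e+01,
       -4.87779058e-02,  1.63866521e-02,  3.13353439e-05]), 'ee_pos': array([ 0.15503916, -0.60514509,  0.22390566]), 'tool_rot': array([[ 9.68707365e-01,  2.48205426e-01, -3.27773701e-04],
       [ 2.48205634e-01, -9.68706820e-01,  1.02976642e-03],
       [-6.19230077e-05, -1.07889759e-03, -9.99999416e-01]]), 'force': array([-0.32318324,  0.65932478, -0.40795466]), 'moment': array([-0.06038622,  0.02700203,  0.01621733]), 'grasp_force': 0.0, 'opening': 0.09403964656888697}
```

View pics/side0.png

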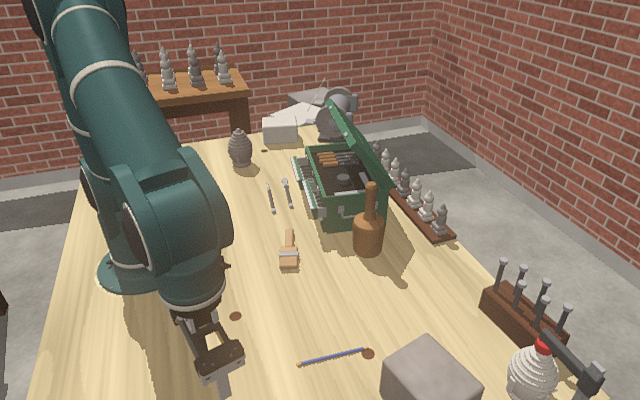

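View pics/top0.png

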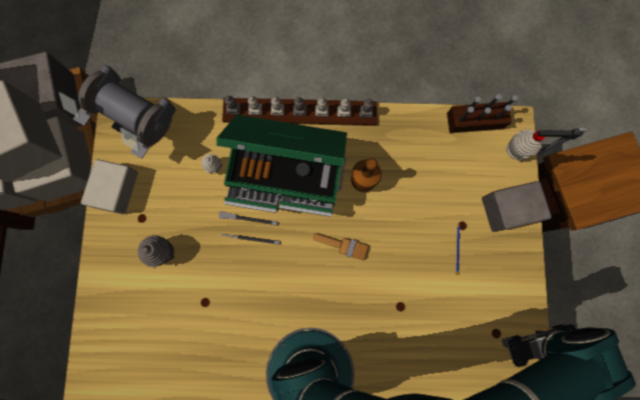

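The side view shows the chest around (345,185) with its lid leaning back and the mallet at (370,230). In the top view the chest spans about (225-345, 120-215), the chisels are at (250,217) and (252,238), and the brush is at (345,245). I'll enlarge both.

```bash
python3 - <<'E'
import cv2
a=cv2.imread("pics/top0.png")[110:230,205:405]; b=cv2.imread("pics/side0.png")[95:265,260:420]
cv2.imwrite("pics/topc.png",cv2.resize(a,(800,480),interpolation=cv2.INTER_CUBIC))
cv2.imwrite("pics/sidec.png",cv2.resize(b,(560,595),interpolation=cv2.INTER_CUBIC))
E
```

```text
(no output)
```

View pics/topc.png

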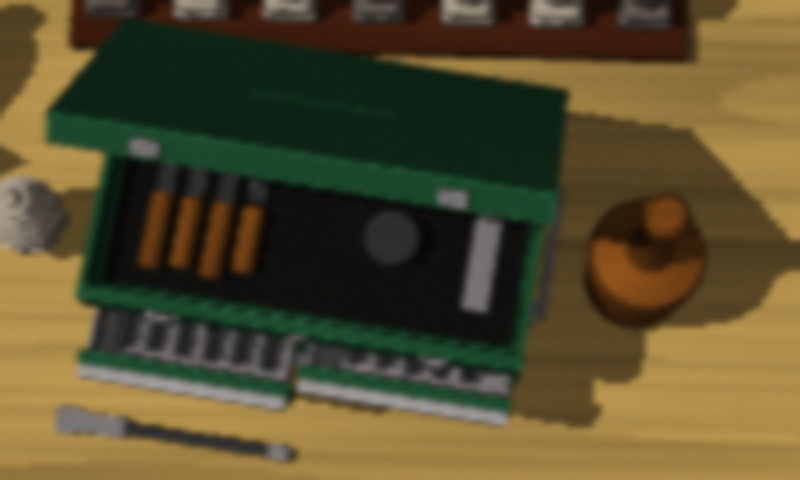

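View pics/sidec.png

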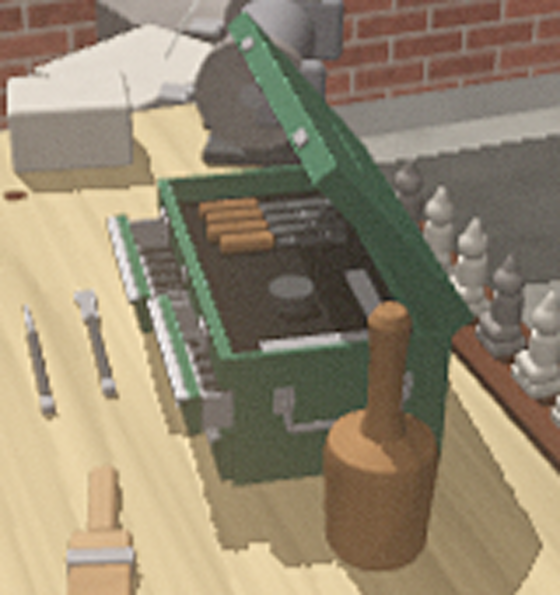

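The top crop shows the carcass front rim from (80,297) to (522,368), the drawer lips at (80,376)-(290,405) and (300,390)-(508,422), and the lid's front outer edge at about (50,110)-(558,188). In the side crop, the outer edge runs about (255,15)-(335,172).

```bash
cat > h.py <<'E'
import numpy as np, cv2
from rig import robot
def cam(n):
    c=robot.camera_info(n); R=cv2.Rodrigues(c["rvec"])[0]; return c,R,-R.T@c["tvec"]
def ray(n,p):
    c,R,o=cam(n); d=R.T@np.array([(p[0]-c["cx"])/c["fx"],(p[1]-c["cy"])/c["fy"],1]); return o,d/np.linalg.norm(d)
def onz(n,p,z):
    o,d=ray(n,p); return o+d*(z-o[2])/d[2]
def tri(p,q):
    a,d=ray("top",p); b,e=ray("side",q); s=np.linalg.lstsq(np.c_[d,-e],b-a,rcond=None)[0]
    P,Q=a+s[0]*d,b+s[1]*e; return (P+Q)/2,np.linalg.norm(P-Q)
def proj(n,P):
    c,R,o=cam(n); v=R@np.asarray(P)+c["tvec"]; return np.array([c["fx"]*v[0]/v[2]+c["cx"],c["fy"]*v[1]/v[2]+c["cy"]])
T=lambda u,v:(205+(u+.5)/4-.5,110+(v+.5)/4-.5)
S=lambda u,v:(260+(u+.5)/3.5-.5,95+(v+.5)/3.5-.5)
E
python3 - <<'E'
from h import *
np.set_printoptions(precision=4,suppress=True)
print("cams",cam("top")[2],cam("side")[2])
for k,p in dict(fl=(80,297),fr=(522,368)).items(): print(k,onz("top",T(*p),.155))
for k,p in dict(fl=(160,183),fr=(222,360)).items(): print(k,'side',onz("side",S(*p),.155))
for k,p in dict(LL=(80,376),LR=(290,407),RL=(299,392),RR=(506,424)).items(): print(k,onz("top",T(*p),.112))
for k,p in dict(LL=(108,218),LR=(135,300),RL=(149,300),RR=(188,402)).items(): print(k,'side',onz("side",S(*p),.112))
for k,a,b in (("lidL",(50,108),(250,14)),("lidR",(560,190),(335,172)),("latL",(145,148),(246,42)),("latR",(452,198),(300,137))): print(k,*tri(T(*a),S(*b)))
print("mallettop",tri(T(665,215),S(390,315)))
print("chisel", onz("top",T(60,418),.006),onz("top",T(292,453),.006))
E
```

```text
cams [ 0.3257 -0.0093  1.4906] [ 0.1869 -1.0982  0.8759]
fl [0.5968 0.2849 0.155 ]
fr [ 0.5476 -0.0673  0.155 ]
fl side [0.5966 0.2752 0.155 ]
fr side [ 0.5457 -0.0697  0.155 ]
LL [0.54   0.2904 0.112 ]
LR [0.5184 0.1186 0.112 ]
RL [0.5308 0.1118 0.112 ]
RR [ 0.5084 -0.0569  0.112 ]
LL side [0.543 0.296 0.112]
LR side [0.5217 0.1216 0.112 ]
RL side [0.5347 0.117  0.112 ]
RR side [ 0.5163 -0.0621  0.112 ]
lidL [0.6972 0.2756 0.3299] 0.000916902589673851
lidR [ 0.6427 -0.0838  0.3284] 0.006022294417025461
latL [0.6689 0.2075 0.3289] 0.0009228432171268058
latR [ 0.6386 -0.0091  0.3268] 1.1490554634267508e-05
mallettop (array([ 0.6541, -0.1702,  0.2371]), np.float64(0.001772396277653421))
chisel [0.519  0.3287 0.006 ] [0.4929 0.1252 0.006 ]
```

```bash
cat >> h.py <<'E'
psi=-0.138; X=np.array([np.cos(psi),np.sin(psi),0]); Y=np.array([-np.sin(psi),np.cos(psi),0]); Z=np.array([0,0,1.])
C=np.array([0.680,0.092,0])
W=lambda x,y,z:C+x*X+y*Y+z*Z
def rot(al):   # tool tilted al below the horizontal, fingers closing along chest y
    z=np.cos(al)*X-np.sin(al)*Z; return np.c_[np.cross(-Y,z),-Y,z]
def tcp(tip,R): return tip-0.019*R[:,2]
def toC(p): d=np.asarray(p)-C; return np.array([d@X,d@Y,d[2]])
E
python3 - <<'E'
from h import *
np.set_printoptions(precision=4,suppress=True)
for al in (45,55,65):
    R=rot(np.radians(al)); print(al,[None if (q:=robot.ik(tcp(W(x,y,z),R),R)) is None else q.round(2) for y in(.09,-.09) for x,z in((-.22,.15),(-.22,.083),(-.115,.083))])
R=rot(np.pi/2)
print([robot.ik(tcp(W(x,0,z),R),R) for x,z in((-.02,.39),(-.03,.33),(-.087,.18))])
E
```

```text
45 [array([-0.7 ,  0.19, -0.19,  2.39,  1.48,  0.68,  2.42]), array([-0.87,  0.36, -0.01,  2.42,  1.73,  0.66,  2.08]), array([-0.81,  0.44,  0.17,  2.27,  1.87,  0.49,  2.14]), None, None, array([ 0.41,  0.43, -0.73,  2.45,  2.27,  0.66,  2.24])]
55 [array([ 0.21,  0.29, -1.08,  2.28,  1.28,  0.78,  2.77]), array([-0.12,  0.38, -0.73,  2.33,  1.5 ,  0.72,  2.51]), array([-1.44,  0.69,  1.07,  2.2 , -1.19,  0.19, -1.2 ]), None, None, array([-0.19,  0.29, -0.01,  2.36,  1.99,  0.22,  2.43])]
65 [array([-1.34,  0.18,  0.72,  2.23,  0.4 ,  0.49, -2.67]), array([-1.32,  0.35,  0.73,  2.28,  0.25,  0.29, -2.59]), array([-0.97,  0.45,  0.54,  2.08,  0.11,  0.32, -2.32]), array([ 1.02,  0.01, -1.26,  2.37,  0.44,  0.39, -2.33]), array([-0.43,  0.14,  0.17,  2.46,  0.79,  0.2 , -2.73]), array([-0.11,  0.29, -0.07,  2.24,  0.65,  0.24, -2.48])]
[array([ 0.3314,  0.5171, -0.8513,  1.2023,  0.381 ,  1.58  , -2.1552]), array([ 0.3489,  0.5135, -0.8325,  1.3379,  0.3747,  1.4498, -2.1709]), array([ 0.3681,  0.5221, -0.8041,  1.6766,  0.4104,  1.1201, -2.2607])]
```

```bash
python3 - <<'E'
from h import *
np.set_printoptions(precision=4,suppress=True)
F=np.diag([-1,-1,1])
for al in (45,55,65,75,90):
    R=rot(np.radians(al))@F; print(al,[None if (q:=robot.ik(tcp(W(x,y,z),R),R)) is None else q.round(2).tolist() for y in(.075,-.075) for x,z in((-.20,.16),(-.20,.083),(-.115,.083))])
R=rot(np.pi/2)@F
print([robot.ik(tcp(W(x,0,z),R),R) for x,z in((-.02,.39),(-.03,.33),(-.087,.18))])
E
```

```text
45 [[-0.12, 0.22, -0.73, 2.37, 1.53, 0.75, -0.66], [-0.47, 0.38, -0.37, 2.41, 1.8, 0.75, -1.0], [-0.65, 0.43, 0.02, 2.29, 1.9, 0.54, -0.98], None, None, [0.66, 0.61, -1.08, 2.43, 2.14, 0.86, -0.67]]
55 [[0.13, 0.22, -0.91, 2.27, 1.2, 0.67, -0.26], [-0.21, 0.35, -0.55, 2.33, 1.5, 0.62, -0.6], [0.29, 0.62, -1.03, 2.17, 1.62, 0.87, -0.41], [0.4, -0.01, -0.74, 2.45, 1.06, 0.3, 0.13], [-0.48, 0.18, 0.13, 2.53, 2.01, 0.28, -0.87], [0.7, 0.53, -1.08, 2.32, 1.76, 0.65, -0.33]]
65 [[-0.06, 0.18, -0.6, 2.17, 0.73, 0.62, 0.23], [-0.34, 0.3, -0.31, 2.24, 0.97, 0.48, -0.04], [0.37, 0.66, -1.1, 2.06, 1.34, 0.86, -0.09], [0.89, 0.07, -1.18, 2.32, 0.55, 0.45, 0.7], [0.42, 0.24, -0.75, 2.39, 1.14, 0.37, 0.11], [0.6, 0.45, -0.92, 2.21, 1.22, 0.53, 0.18]]
75 [[0.26, 0.29, -0.9, 2.05, 0.59, 0.79, 0.43], [0.27, 0.49, -0.96, 2.11, 0.91, 0.75, 0.14], [0.19, 0.55, -0.79, 1.95, 0.84, 0.74, 0.34], [0.68, 0.14, -0.95, 2.19, 0.35, 0.65, 0.92], [0.54, 0.31, -0.84, 2.26, 0.7, 0.53, 0.59], [0.72, 0.59, -1.09, 2.07, 0.98, 0.75, 0.47]]
90 [[0.39, 0.5, -1.05, 1.87, 0.5, 1.06, 0.57], [0.34, 0.62, -1.0, 1.93, 0.64, 0.95, 0.46], [0.4, 0.81, -1.1, 1.74, 0.8, 1.11, 0.47], [0.74, 0.38, -1.07, 2.0, 0.39, 0.99, 0.91], [0.74, 0.58, -1.12, 2.06, 0.67, 0.92, 0.68], [0.52, 0.59, -0.83, 1.87, 0.54, 0.92, 0.87]]
[array([ 0.336 ,  0.5197, -0.8605,  1.2021,  0.3861,  1.5815,  0.9832]), array([ 0.3535,  0.516 , -0.8409,  1.3377,  0.3794,  1.4513,  0.9675]), array([ 0.4699,  0.5856, -0.9691,  1.6736,  0.5194,  1.1629,  0.798 ])]
```

```bash
cat > d.py <<'E'
from h import *
np.set_printoptions(precision=4,suppress=True)
R=rot(np.radians(65))@np.diag([-1,-1,1])
tipc=lambda: toC(robot.get_state()["ee_pos"]+.019*robot.get_state()["tool_rot"][:,2])
robot.gripper_to(0.0)
for y in (-.08,.08):
    robot.move_ptp(tcp(W(-.205,y,.17),R),R)
    robot.move_linear(tcp(W(-.205,y,.0806),R),velocity=.1)
    hit=robot.move_linear(tcp(W(-.108,y,.0806),R),velocity=.035,threshold=9)
    s=robot.get_state(); print(y,hit,tipc(),s["force"],s["time"])
    if y<0: cv2.imwrite("pics/after_r.png",robot.grab_frame("top")[:,:,::-1])
    robot.move_linear(tcp(W(-.205,y,.0806),R),velocity=.12)
    robot.move_linear(tcp(W(-.205,y,.17),R),velocity=.15)
print(robot.get_state()["time"])
cv2.imwrite("pics/t1.png",robot.grab_frame("top")[:,:,::-1]); cv2.imwrite("pics/s1.png",robot.grab_frame("side")[:,:,::-1])
E
python3 d.py; python3 - <<'E'
import cv2,numpy as np
a=cv2.imread("pics/t1.png")[110:230,205:405]; b=cv2.imread("pics/s1.png")[120:220,260:410]
cv2.imwrite("pics/c1.png",np.hstack([cv2.resize(a,(450,270),interpolation=3),cv2.resize(b,(350,233),interpolation=3)[:270] if 0 else cv2.copyMakeBorder(cv2.resize(b,(350,233),interpolation=3),0,37,0,0,0)]))
E
```

```text
-0.08 True [-0.1195 -0.0802  0.0799] [-0.3712  0.2739  0.759 ] 7.2417
0.08 True [-0.1187  0.0798  0.08  ] [-0.2679  0.7273 -0.4313] 13.0417
14.6583
```

View pics/c1.png

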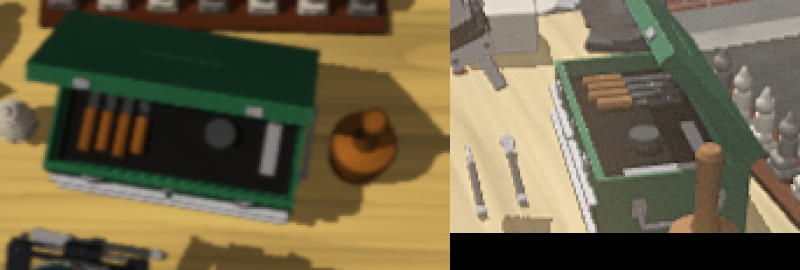

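The pictures show both drawer lips flush in a continuous line, at (50,178)-(288,218) in the left crop. The tip stopped at the same depth on both. I'll do one gentle confirming push on each.

```bash
cat > d2.py <<'E'
from h import *
np.set_printoptions(precision=4,suppress=True)
R=rot(np.radians(65))@np.diag([-1,-1,1])
tipc=lambda: toC(robot.get_state()["ee_pos"]+.019*robot.get_state()["tool_rot"][:,2])
for y in (.08,-.08):
    if y<0: robot.move_ptp(tcp(W(-.16,y,.17),R),R)
    robot.move_linear(tcp(W(-.16,y,.0806),R),velocity=.12)
    robot.move_linear(tcp(W(-.128,y,.0806),R),velocity=.06)
    for th in (2.2,15):
        p=tipc(); hit=robot.move_linear(W(0,0,0)*0+tcp(W(-.110,y,.0806),R),velocity=.02,threshold=th)
        s=robot.get_state(); print(y,th,hit,p[0],tipc(),s["force"],s["time"])
    robot.move_linear(tcp(W(-.17,y,.0806),R),velocity=.12)
    robot.move_linear(tcp(W(-.17,y,.17),R),velocity=.15)
print(robot.get_state()["time"])
E
python3 d2.py
```

```text
0.08 2.2 True -0.1282491675338286 [-0.1189  0.0799  0.0802] [-0.0033  0.4642  0.5405] 16.9833
0.08 15 True -0.11886266109044541 [-0.1185  0.0799  0.0794] [-0.7304  1.4213  1.5695] 17.2417
-0.08 2.2 True -0.12822525956953815 [-0.1197 -0.0801  0.0803] [ 1.3088  0.1879 -0.0672] 21.5333
-0.08 15 True -0.11970643687393519 [-0.1193 -0.0801  0.0795] [-0.1345 -0.2754  0.2048] 21.8
23.125
```

```bash
cat > l.py <<'E'
from h import *
np.set_printoptions(precision=4,suppress=True)
R=rot(np.pi/2)@np.diag([-1,-1,1])
tipc=lambda: toC(robot.get_state()["ee_pos"]+.019*robot.get_state()["tool_rot"][:,2])
def P(t,s=.195): return tcp(W(.1-s*np.cos(t)+.025*np.sin(t)+.008,0,.155+s*np.sin(t)+.025*np.cos(t)),R)
p=robot.get_state()["ee_pos"]
robot.move_linear([p[0],p[1],.40],velocity=.2)
robot.move_ptp(P(1.15)+[0,0,.09],R)
robot.move_linear(P(1.15),velocity=.12)
print(robot.get_state()["time"])
for t in np.r_[1.05:.05:-.1,.04]:
    hit=robot.move_linear(P(t),velocity=.05,threshold=25)
    s=robot.get_state(); print(round(t,2),hit,tipc(),s["force"],s["time"])
    if hit: break
    if abs(t-.55)<.01: cv2.imwrite("pics/s2.png",robot.grab_frame("side")[:,:,::-1])
E
python3 l.py
```

```text
27.325
1.05 False [ 0.0328 -0.0002  0.3369] [-0.6933 -0.1907 -0.0679] 27.8667
0.95 False [ 0.0151 -0.0002  0.3283] [ 0.3427  0.296  -0.136 ] 28.4083
0.85 False [-0.002  -0.0001  0.3181] [ 0.264  -0.3463  0.5499] 28.95
0.75 False [-0.0179 -0.0001  0.3061] [-0.4275 -0.2191 -0.0599] 29.4917
0.65 False [-0.0324 -0.0001  0.2927] [-0.6224  0.1143  0.317 ] 30.0333
0.55 False [-0.0454 -0.0001  0.2781] [ 0.4174 -0.0974  0.6154] 30.575
0.45 False [-0.0569 -0.0001  0.2622] [-0.6364 -0.9137  0.3877] 31.1667
0.35 False [-0.0668 -0.0001  0.2452] [ 0.4101 -0.3598  0.3368] 31.7083
0.25 False [-0.0749 -0.0001  0.2273] [-0.1058  0.3085  0.5985] 32.25
0.15 False [-0.0812 -0.0001  0.2087] [-0.1519 -0.3433  0.9644] 32.7917
0.04 False [-0.086  -0.      0.1876] [-0.4008 -0.0905  0.1404] 33.375
```

View pics/s2.png

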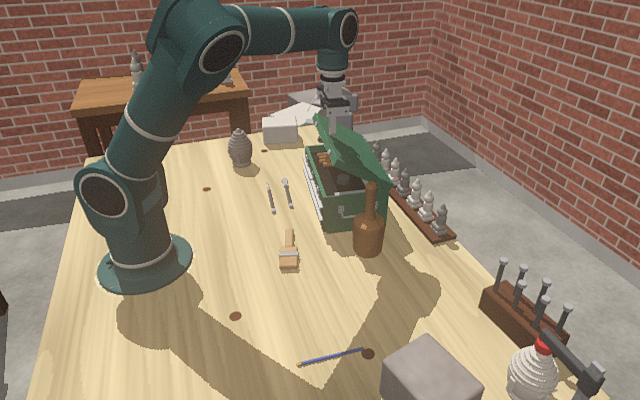

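The mid-push picture shows the finger at (333,125) behind the lid edge and the lid coming down. Next I'll press it home gently and retreat.

```bash
python3 - <<'E'
from h import *
np.set_printoptions(precision=4,suppress=True)
p=robot.get_state()["ee_pos"]
a=lambda:robot.get_state()["ee_pos"][2]-.019
hit=robot.move_linear([p[0],p[1],.175+.019],velocity=.02,threshold=12)
print(hit,a(),robot.get_state()["force"])
robot.move_linear([p[0],p[1],.215],velocity=.06)
robot.move_linear([p[0],p[1],.19+.019],velocity=.06)
for th in (2.0,15): print(robot.move_linear([p[0],p[1],.175+.019],velocity=.02,threshold=th),a())
robot.move_linear([p[0],p[1],.33],velocity=.15)
robot.move_linear([p[0]-.2,p[1],.40],velocity=.2)
print(robot.get_state()["time"])
t=robot.grab_frame("top");s=robot.grab_frame("side")
cv2.imwrite("pics/f.png",np.hstack([cv2.resize(t[100:290,140:405],(430,308),interpolation=3),cv2.resize(s[110:270,220:400],(347,308),interpolation=3)])[:,:,::-1])
E
```

```text
True 0.18028188893184668 [-1.8105 -2.678   8.2608]
True 0.18029637052025743
True 0.1802594322606058
37.9417
```

View pics/f.png

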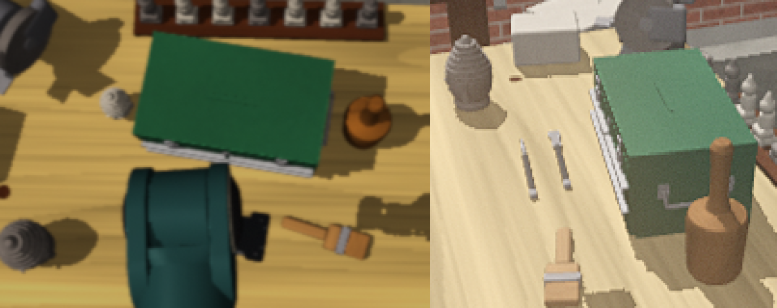

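The final view shows the lid flat on the chest (contact measured at z = 0.180), both drawer lips flush, and the mallet, heads, chisels and brush where they were.

```bash
python3 -c "
from rig import robot
print(robot.sign_off())"
```

```text
the job is handed in; nothing more can be done
None
```

I pushed both small drawers fully home, then pushed the lid down flat on the chest; nothing was slammed, the loose items I could see had not moved, and I handed the job in at about 38 s.

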